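# Swap gauges at the inspection desk and present the plug gauge level

## Task

Change over the gauges: first stand the flat gap gauge fully home in the slot of the slotted block and let it go there. Then draw the waisted plug gauge (not the ball-headed pin beside it) out of the leaning rack, turn it level and finish while holding it still, lying horizontally in the gripper, with all of it at least 20 cm above the worktop. Leave the ball-headed pin in its socket and do not disturb the other things on the desk.

Things in the scene. Friction and masses are not known exactly. Their poses are not given: they have to be found in the camera images.
- gap_gauge: loose flat double-ended steel gap gauge: a plate 80 x 12 x 70 mm standing free on its long edge, 0.2 kg. Origin: centre of its underside; x along its length, y across its thickness, z up. Grip the full-length bar at 48 to 70 mm height, across the thickness; from 28 to 48 mm height the plate is only 48 mm long (a gap at each end). Either way round fits the slot.
- slot_block: fixed aluminium block 110 x 50 x 32 mm on a foot plate 130 x 56 x 6 mm, one slot in its top. Origin: centre of its underside, under the slot's centre; x along the slot, z up. The slot is 90 mm long (x), 17 mm wide (y), 24 mm deep, chamfered 3 mm at the mouth; its floor is 8 mm above the origin.
- rack: fixed rack: an aluminium socket block between two steel cheeks on a base plate 120 x 185 x 10 mm. Origin: centre of its underside; -x is towards the robot. Two blind round sockets, 23 mm bore, 45 mm deep, lie side by side 85 mm apart along y; their axes lean 50 degrees from vertical towards the rack's -x. The block's upper corner is 86 mm up, the cheeks 59 mm.
- socket0 (a point): centre of the mouth of the rack's socket on its +y side; axes are the rack's own
- socket1 (a point): centre of the mouth of the rack's socket on its -y side; axes are the rack's own
- plug: loose steel plug gauge, a round waisted bar 20 mm in diameter and 100 mm long, 0.11 kg, stuck in either of the rack's sockets, about 55 mm standing out. Origin: centre of its lower end face, at the socket's bottom; z along the bar towards its free end (at first leaning 50 to 56 degrees from vertical, with the socket's play, to the rack's -x).
- plug_grip (a point): point on the plug gauge's axis 87 mm from its lower end, in the free end's thick head: the place to grip, 20 mm across; axes as plug
- plug_mid (a point): middle of the plug gauge, on its axis 50 mm from either end; axes as plug
- pin: loose steel setting pin, 20 mm in diameter and 109 mm long with a 28 mm ball head at its free end, 0.12 kg, in the other socket; it must stay there. Origin: centre of its lower end face; z: along the pin towards the ball.
- step: loose aluminium step block 24 x 60 x 24 mm, a bystander; origin at the centre of its underside
- ring: loose steel ring gauge, 40 mm across and 12 mm high, a bystander; origin at the centre of its underside
- bearing: loose ball bearing, 34 mm across and 11 mm high, a bystander; origin at the centre of its underside
Things that resemble listed ones, but are neither listed nor needed, are in the scene too. Leave any purple look-alike of the slot_block alone.

How it is judged:
By the outcome, as a careful person would: the job done as asked, in the order asked, and still so for the second after the job is handed in, while the arm keeps its last pose, push and grip.
It also fails if it takes over 61 s, if anything falls off the work surface, if the arm or the gripper's body presses on something with over 40 N, if the wrist force passes 120 N, or if a joint passes its speed limit or range.

## Robot

A 7-joint arm with a two-finger parallel gripper is mounted at the origin on a cart in front of the work surface, level with it; the furniture and walls round the work are solid. World frame = base frame: x ahead of the robot, y to its left, z up, the work surface at z = 0. Lengths are in m, angles in rad, forces in N, time in s.
With the tool pointing down it reaches from about 0.35 to 0.9 m from the base axis. Payload 7.2 kg.
Tool frame: the origin (TCP) lies on the centre line of the jaws, within the pads' length; the fingertips stand 22 mm ahead of it and the grasp point (between the pads) lies 3 mm ahead of it; z points along the fingers, y is the line along which they close (so a half turn about z gives the same grasp; the last joint's range is limited). The gripper opens to 85 mm and grips with 20 to 120 N. Pads are 22 mm wide; open, the fingers measure 114 mm over their backs; the gripper's body (76 mm by 85 mm) begins 54 mm behind the grasp point. The pads swing forward as they close: fully open they stand 13 mm farther back than shut.
Start: joints at [1.039, 0.411, -0.013, 1.596, 0.006, 1.134, -0.082], TCP at [0.28, -0.559, 0.226] pointing down, gripper open.
Joint ranges: [-2.95, 2.95], [-0.29, 1.99], [-1.47, 1.44], [0.14, 2.54], [-1.03, 4.17], [0.13, 1.85], [-2.86, 2.86]. Speed limits (rad/s): [2.39, 2.39, 3.01, 3.01, 3.14, 3.14, 3.14].

## Interface

Orientations are given as a unit quaternion [w, x, y, z].
In Python, from rig import sense, viewer, workorder, nets gives the robot as it stands.
- The arm moves only by the tool play_rows, never from a script. Its argument "increments" is a list that holds one entry, the list of rows, each a list of 5 numbers: the closure, from 0 (fully open) to 1 (shut), then the shift along the tool's x, y, z in m, then the turn about the tool's z in rad. A call has 1 to 20 rows; each row shifts and turns the commanded pose from where the row before left it, along the tool's axes as they then stand; what a row does not reach is not made up. A row lasts 1/12 s, in which the tool goes at most 41.7 mm and 7.16 degrees, less where a joint would pass 70% of its speed; a pose out of reach is approached as far as the arm can. A call is refused whole if a number of a shift passes 0.0417 or a number of a turn 0.125, either way. A call with a gripper value outside its range is refused whole. The fingers move at their own pace and stop on an object; the grip force is fixed at half the most. Time passes only in rows, so rows that do not move let the fingers close. It gives the time, the measured TCP pose, the force, the opening and the grip force at its end, in the units of the state.
- sense(): the state, without advancing time (a new reading comes with each control period).
- viewer.grab_frame(name): name is "side" or "top"; returns a dict with "img" (384x512x3 uint8, red, green, blue), "range_z" (384x512 float32, m along the optical axis (not along the pixel's ray), 0 where there is no reading), "vertical_fov" (degrees; the focal length in pixels is half the picture's height over the tangent of half this angle, whatever the lens; pixels are square), "cx", "cy" (the principal point, pixels), "view" (4x4, takes a point from world to camera coordinates). Camera axes: x right, y down, z forward; pixel columns grow to the right and rows downward; lengths in m; the calibration is good to about 2 mm. A picture is of the moment at which its call begins.
- workorder.finish_job(): hands the job in; it is judged then, once.
Trained networks look in a picture, given as the dict that the camera call returned (one of the last four; its "shot" number tells which), for a name from the list of things; names that differ only in an ending like _2 or _b are one class to them, and where a whole thing is asked for, a point or a joint stands for the part that bears it (a point fixed in the world has none). Each returns a list of dicts, best first, with "score" (0 to 1); they miss things now and then, are a little off and sometimes report something else, mostly with a low value. They report only what shows in the picture. A call takes as long as a camera call. They do not tell look-alikes from the thing itself.
- nets.boxes_of(picture, label): "box" ([left, top, right, bottom] in pixels, round what is visible of it).
- nets.mark_of(picture, label): "pixel" ([row, column] in pixels: a listed point, or the origin of a listed thing).
The state is a dict: "time_s": time; "joint_pos": joint angles; "joint_vel": joint speeds; "joint_torque": joint torques, N m; "tool_pos": TCP position; "tool_rot": TCP orientation; "contact_force": force on the tool from outside, world axes, zero at the start; "moment": the same for the moment, N m; "finger_gap": finger opening in m; "grip_force": force on a finger pad.
Only numpy, scipy, OpenCV 4.12 (cv2) and the standard library are available. Lean on these libraries where they do the work, as an engineer would, in place of code of your own. Each camera call takes 0.05 s, during which the arm holds its last target. There are 200 camera calls.

## Working session

There is one attempt and no reset: what is moved stays moved. The work goes in short steps, Python scripts to look and compute and a tool call to move; the robot and the scene stay as the last step left them, time stands still between calls to the robot, and variables do not carry over. Pictures are saved under pics/ and viewed, at most 10 in all, crops included, and the job is handed in when it is done.

Besides the shell and the picture viewer there is one more tool, called after "Request:" as a command line: name --argument value ..., lists and objects as JSON in quotes. play_rows: Moves the arm, as the interface text tells. Its arguments: {"type":"object","properties":{"increments":{"type":"array"}},"required":["increments"]}

```bash
mkdir -p pics; ls; cat > h.py <<'E'
import numpy as np, cv2
from rig import sense, viewer, workorder, nets
def K(p):
    f=p["img"].shape[0]/2/np.tan(np.radians(p["vertical_fov"])/2); return f,p["cx"],p["cy"]
def world(p,r,c,z=None):
    f,cx,cy=K(p); d=np.median([v for v in p["range_z"][int(r)-1:int(r)+2,int(c)-1:int(c)+2].ravel() if v>0] or [0]) if z is None else z
    q=np.array([(c-cx)/f*d,(r-cy)/f*d,d,1]); return (np.linalg.inv(p["view"])@q)[:3]
def onplane(p,r,c,h):
    o=np.linalg.inv(p["view"])[:3,3]; d=world(p,r,c,1.0)-o; return o+d*(h-o[2])/d[2]
def cloud(p):
    f,cx,cy=K(p); d=p["range_z"]; r,c=np.indices(d.shape)
    q=np.stack([(c-cx)/f*d,(r-cy)/f*d,d,np.ones_like(d)],-1)@np.linalg.inv(p["view"]).T
    q=q[...,:3]; q[d<=0]=np.nan; return q
def pix(p,P):
    f,cx,cy=K(p); q=p["view"]@np.r_[P,1]; return q[1]/q[2]*f+cy,q[0]/q[2]*f+cx
def save(p,n): cv2.imwrite(f"pics/{n}.png",p["img"][:,:,::-1])
E
python3 - <<'E'
from h import *
np.set_printoptions(precision=4,suppress=True)
s=sense(); print(s)
ps={n:viewer.grab_frame(n) for n in("side","top")}
for n,p in ps.items():
    save(p,n+"0"); print(n,p["vertical_fov"],p["cx"],p["cy"],np.linalg.inv(p["view"])[:3].tolist())
    for l in["gap_gauge","slot_block","rack","socket0","socket1","plug","plug_grip","plug_mid","pin"]:
        print(l,[(round(m["score"],2),np.round(m["pixel"]),world(p,*m["pixel"])) for m in nets.mark_of(p,l)[:3]])
im=np.hstack([ps["side"]["img"],ps["top"]["img"]]);cv2.imwrite("pics/both0.png",im[:,:,::-1])
E
```

```text
pics
{'time_s': 0.0, 'joint_pos': array([ 1.0388,  0.4119, -0.0127,  1.597 ,  0.0056,  1.1343, -0.0822]), 'joint_vel': array([ 0.0005, -0.0006, -0.0007, -0.0004,  0.0014,  0.0005, -0.0011]), 'joint_torque': array([ -0.0001, -60.0618,   0.682 , -29.9398,   0.0138,   0.0106,
        -0.    ]), 'tool_pos': array([ 0.2793, -0.5586,  0.2256]), 'tool_rot': array([-0.0008,  0.9732,  0.2298, -0.0003]), 'contact_force': array([-0.2616,  0.3466, -0.4735]), 'moment': array([0.0426, 0.0595, 0.0051]), 'grip_force': 0.0, 'finger_gap': 0.08524156819762208}
side 56.5501830953761 254.47350135189632 191.49887724442297 [[0.9996193574497403, 0.027514400660747507, -0.0020243438561964827, 0.5864037065330416], [0.013961593515729733, -0.4412181544307209, 0.8972912649230739, -0.7551614794538263], [0.023795254112318216, -0.896977980753724, -0.44143435290505184, 0.44752966887554463]]
gap_gauge [(0.63, array([213., 192.]), array([0.4298, 0.0206, 0.0014])), (0.25, array([166., 269.]), array([0.6227, 0.1775, 0.0683]))]
slot_block [(0.95, array([245., 260.]), array([ 0.6001, -0.1376,  0.0198]))]
rack [(0.75, array
[... 1108 characters left out ...]
ray([0.6503, 0.1309, 0.0616])), (0.54, array([186., 176.]), array([0.6167, 0.1998, 0.0759]))]
socket0 [(0.65, array([184., 178.]), array([0.6224, 0.1976, 0.0711])), (0.62, array([194., 210.]), array([0.5994, 0.1184, 0.0799]))]
socket1 [(0.65, array([184., 178.]), array([0.6224, 0.1976, 0.0711])), (0.62, array([194., 210.]), array([0.5994, 0.1184, 0.0799]))]
plug [(0.66, array([185., 178.]), array([0.6206, 0.1961, 0.0698])), (0.58, array([169., 185.]), array([0.6586, 0.1823, 0.0671]))]
plug_grip [(0.6, array([197., 171.]), array([0.5892, 0.205 , 0.0971]))]
plug_mid [(0.61, array([186., 176.]), array([0.6155, 0.1989, 0.0758]))]
pin [(0.65, array([184., 218.]), array([0.6223, 0.1006, 0.08  ]))]
```

View pics/top0.png

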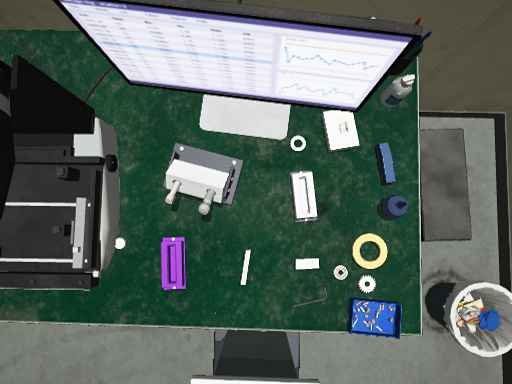

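View pics/side0.png

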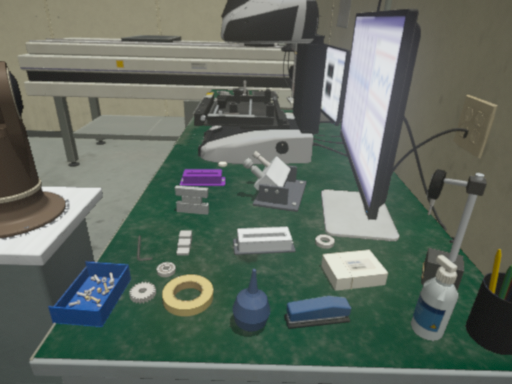

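```bash
python3 - <<'E'
from h import *
np.set_printoptions(precision=4,suppress=True)
t=viewer.grab_frame("top"); s=viewer.grab_frame("side")
a=cv2.resize(t["img"][135:300,150:330],None,fx=3.3,fy=3.3,interpolation=cv2.INTER_CUBIC)
b=cv2.resize(s["img"][140:260,170:320],None,fx=3,fy=3,interpolation=cv2.INTER_CUBIC)
cv2.imwrite("pics/crop_t.png",a[:,:,::-1]);cv2.imwrite("pics/crop_s.png",b[:,:,::-1])
def fit(P,n):
    xy=P[:,:2].astype(np.float32); r=cv2.minAreaRect(xy); bx=cv2.boxPoints(r)
    e=[bx[1]-bx[0],bx[2]-bx[1]]; e=max(e,key=np.linalg.norm)
    print(n,len(P),"c",np.array(r[0]),"size",np.array(r[1]),"yaw",np.degrees(np.arctan2(e[1],e[0])),"med",np.median(P,0),"zmed/max",np.median(P[:,2]),P[:,2].max())
def reg(c,lo,hi,zl,zh):
    m=(c[...,0]>lo[0])&(c[...,0]<hi[0])&(c[...,1]>lo[1])&(c[...,1]<hi[1])&(c[...,2]>zl)&(c[...,2]<zh); return c[m]
for n,p in(("top",t),("side",s)):
    c=cloud(p)
    fit(reg(c,(.36,-.06),(.52,.10),.055,.09),n+" gauge top")
    fit(reg(c,(.36,-.06),(.52,.10),.01,.09),n+" gauge all")
    fit(reg(c,(.5,-.25),(.7,-.04),.024,.045),n+" block top")
    fit(reg(c,(.5,-.25),(.7,-.04),.003,.012),n+" block low")
    w=reg(c,(.45,.0),(.8,.3),.09,.16); print(len(w)); 
    for y in np.arange(.08,.25,.01):
        q=w[(w[:,1]>y)&(w[:,1]<y+.01)]
        if len(q): print(round(y,2),len(q),q.min(0),q.max(0))
E
```

```text
top gauge top 179 c [0.4308 0.03  ] size [0.0119 0.0788] yaw -7.128111 med [0.4304 0.0299 0.0695] zmed/max 0.06949201099273761 0.07283573076908889
top gauge all 192 c [0.4308 0.03  ] size [0.0119 0.0788] yaw -7.128111 med [0.4313 0.0296 0.0693] zmed/max 0.06926597412112062 0.07283573076908889
top block top 674 c [ 0.6079 -0.1093] size [0.1105 0.0507] yaw 7.1515183 med [ 0.6077 -0.1097  0.0306] zmed/max 0.030609833680791565 0.03601296422396538
top block low 1012 c [ 0.5996 -0.1446] size [0.209  0.1992] yaw 89.969635 med [ 0.5919 -0.1171  0.0042] zmed/max 0.004173249878825003 0.011951574866702286
210
0.11 29 [0.5537 0.1152 0.09  ] [0.5891 0.12   0.1103]
0.12 68 [0.5513 0.12   0.0903] [0.5888 0.13   0.1149]
0.13 36 [0.5513 0.1301 0.0961] [0.5763 0.1386 0.1131]
0.19 2 [0.5868 0.1993 0.0921] [0.5891 0.1995 0.0921]
0.2 46 [0.5748 0.2011 0.0902] [0.6007 0.2097 0.1048]
0.21 29 [0.5748 0.21   0.0909] [0.5957 0.2195 0.1045]
side gauge top 232 c [0.43   0.0263] size [0.0151 0.0801] yaw -7.5034933 med [0.4305 0.0227 0.0647] zmed/max 0.06468495387416667 0.07029592834508636
side gauge all 684 c [0.4299 0.0258] size [0.0157 0.0802] yaw -6.164741 med [0.431  0.0223 0.044 ] zmed/max 0.0440080880009002 0.07029592834508636
side block top 703 c [ 0.6075 -0.1113] size [0.1104 0.0542] yaw 7.0656457 med [ 0.6076 -0.1155  0.0304] zmed/max 0.030385699210504047 0.032933478558676677
side block low 340 c [ 0.6027 -0.1528] size [0.199  0.1791] yaw 83.41006 med [ 0.5977 -0.1356  0.0056] zmed/max 0.005634541844443286 0.011986950909601057
116
0.11 65 [0.5523 0.1107 0.0902] [0.584  0.1199 0.1115]
0.12 18 [0.5521 0.1202 0.0902] [0.5867 0.129  0.1121]
0.13 1 [0.5623 0.1309 0.1097] [0.5623 0.1309 0.1097]
0.19 11 [0.5773 0.1956 0.0902] [0.5915 0.1997 0.0979]
0.2 21 [0.5744 0.2004 0.0901] [0.5973 0.2071 0.1041]
```

View pics/crop_t.png

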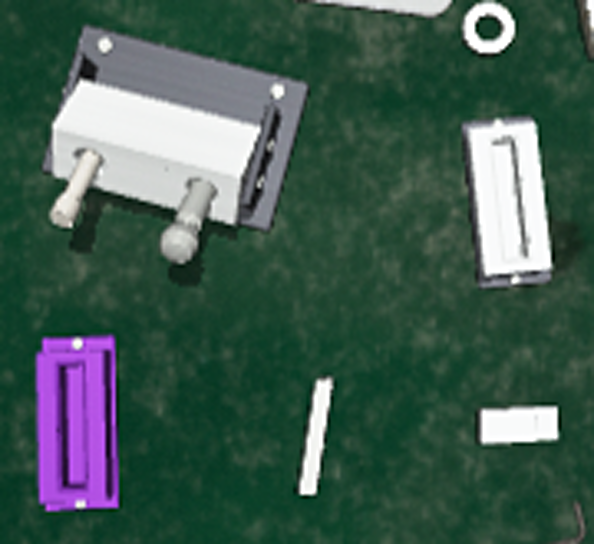

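View pics/crop_s.png

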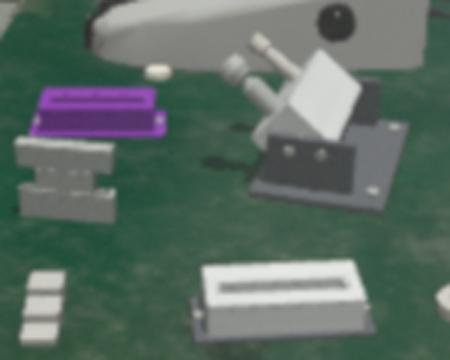

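Candidates in the top view:
- **Bars in the rack:** (175,190), slim and waisted, and (206,205), with a ball at its end. The first is the plug, in the +y socket. The second is the pin and stays.
- **Slotted blocks:** white at (304,196) and purple at (174,263). White is the target.
- **Gap gauge:** (246,266). The side view shows its notched plate.

Gauge centre is (0.4305, 0.029) with yaw −7.1°, top at 0.070. Block centre is (0.6077, −0.1095) with yaw +7.1°, top at 0.031. I'm moving now.

Request:
play_rows --increments '[[[0, 0, 0, 0, 0.1176], [0, 0, 0, 0, 0.1176], [0, 0, 0, 0, 0.1176], [0, 0, 0, 0, 0.1176], [0, 0, 0, 0, 0.1176], [0, 0.0039, -0.03, 0, 0], [0, 0.0039, -0.03, 0, 0], [0, 0.0039, -0.03, 0, 0], [0, 0.0039, -0.03, 0, 0], [0, 0.0039, -0.03, 0, 0], [0, 0.0039, -0.03, 0, 0], [0, 0.0039, -0.03, 0, 0], [0, 0.0039, -0.03, 0, 0], [0, 0.0039, -0.03, 0, 0], [0, 0.0039, -0.03, 0, 0], [0, 0.0039, -0.03, 0, 0], [0, 0.0039, -0.03, 0, 0], [0, 0.0039, -0.03, 0, 0], [0, 0.0039, -0.03, 0, 0], [0, 0, 0, 0, 0]]]'

```text
time_s: 2.77
tool_pos: [0.3872, -0.1437, 0.2268]
tool_rot: [-0.001, 0.998, -0.059, 0.001]
contact_force: [-0.0, -0.2, 0.5]
finger_gap: 0.0854
grip_force: 0.0
```

Request:
play_rows --increments '[[[0, 0.0036, -0.0295, 0, 0.006], [0, 0.0036, -0.0295, 0, 0], [0, 0.0036, -0.0295, 0, 0], [0, 0.0036, -0.0295, 0, 0], [0, 0.0036, -0.0295, 0, 0], [0, 0.0036, -0.0295, 0, 0], [0, 0, 0, 0.03, 0], [0, 0, 0, 0.03, 0], [0, 0, 0, 0.02, 0], [0, 0, 0, 0, 0], [0, 0, 0, 0, 0]]]'

```text
time_s: 3.68
tool_pos: [0.4296, 0.0235, 0.1461]
tool_rot: [0.0, 0.998, -0.065, -0.001]
contact_force: [0.1, 0.1, -0.3]
finger_gap: 0.0855
grip_force: 0.0
```

```bash
python3 - <<'E'
from h import *
np.set_printoptions(precision=4,suppress=True)
s=viewer.grab_frame("side"); st=sense(); print(st["tool_pos"],st["tool_rot"],st["contact_force"])
c=cloud(s); m=(c[...,0]>.36)&(c[...,0]<.52)&(c[...,1]>-.06)&(c[...,1]<.1)&(c[...,2]>.01)&(c[...,2]<.075)
q=c[m]; print(len(q),np.median(q,0),q[:,0].min(),q[:,0].max())
print(pix(s,st["tool_pos"]))
a=cv2.resize(s["img"][60:260,100:330],None,fx=3,fy=3); cv2.imwrite("pics/a1.png",a[:,:,::-1])
E
```

```text
[0.4305 0.0236 0.1471] [-0.0001  0.9979 -0.0651  0.0002] [ 0.4294 -0.6304  0.7802]
685 [0.4306 0.0226 0.044 ] 0.38952935637644237 0.46989483282139544
(np.float64(157.81851409454612), np.float64(189.18909714571657))
```

View pics/a1.png

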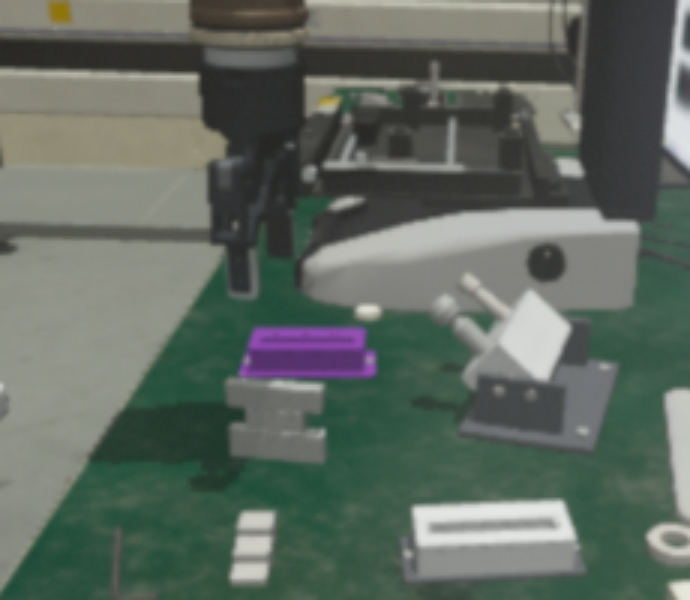

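Fingers straddle the gauge plate, seen at crop pixel (277,420). I'll shift 5.5 mm, go down and close.

Request:
play_rows --increments '[[[0, 0, -0.0055, 0.026, 0], [0, 0, 0, 0.03, 0], [0, 0, 0, 0.02, 0], [0, 0, 0, 0.01, 0], [0, 0, 0, 0, 0], [0.5, 0, 0, 0, 0], [0.7, 0, 0, 0, 0], [0.8, 0, 0, 0, 0], [1, 0, 0, 0, 0], [1, 0, 0, 0, 0], [1, 0, 0, 0, 0], [1, 0, 0, 0, 0], [1, 0, 0, 0, 0], [1, 0, 0, 0, 0], [1, 0, 0, 0, 0], [1, 0, 0, 0, 0], [1, 0, 0, 0, 0]]]'

```text
time_s: 5.15
tool_pos: [0.4311, 0.0294, 0.061]
tool_rot: [0.0, 0.998, -0.065, 0.0]
contact_force: [-1.3, -0.2, 7.6]
finger_gap: 0.0094
grip_force: 58.7
```

Request:
play_rows --increments '[[[1, 0, 0, -0.02, 0], [1, 0, 0, -0.025, 0], [1, 0, 0, -0.025, 0], [1, 0, 0, 0, -0.083], [1, 0, 0, 0, -0.083], [1, 0, 0, 0, -0.083], [1, 0.0198, 0.02, 0, 0], [1, 0.0198, 0.02, 0, 0], [1, 0.0198, 0.02, 0, 0], [1, 0.0198, 0.02, 0, 0], [1, 0.0198, 0.02, 0, 0], [1, 0.0198, 0.02, 0, 0], [1, 0.0198, 0.02, 0, 0], [1, 0.0194, 0.0196, 0, 0], [1, 0, 0, 0, 0], [1, 0, 0, 0, 0], [1, 0, 0, 0, 0]]]'

```text
time_s: 6.57
tool_pos: [0.6056, -0.11, 0.1296]
tool_rot: [-0.0, 0.998, 0.059, -0.001]
contact_force: [-0.3, 1.0, -2.1]
finger_gap: 0.0088
grip_force: 59.1
```

```bash
python3 - <<'E'
from h import *
np.set_printoptions(precision=4,suppress=True)
s=viewer.grab_frame("side"); t=viewer.grab_frame("top"); st=sense(); print(st["tool_pos"],st["tool_rot"],st["contact_force"],st["finger_gap"])
c=cloud(s)
def reg(zl,zh,y0=-.2,y1=-.05):
    m=(c[...,0]>.52)&(c[...,0]<.70)&(c[...,1]>y0)&(c[...,1]<y1)&(c[...,2]>zl)&(c[...,2]<zh); return c[m]
q=reg(.066,.09); r=cv2.minAreaRect(q[:,:2].astype(np.float32)); print("low bar",len(q),q.min(0),q.max(0),np.median(q,0),np.polyfit(q[:,0]-.6077,q[:,1],1))
q=reg(.045,.135); print("zmin",np.sort(q[:,2])[:8])
# slot edges in side view: block top points
q=reg(.027,.036); print("block",np.array(cv2.minAreaRect(q[:,:2].astype(np.float32))[0]),np.array(cv2.minAreaRect(q[:,:2].astype(np.float32))[1]))
for z0 in(.0,): 
  f=np.hstack([cv2.resize(s["img"][140:270,190:330],(420,390)),cv2.resize(t["img"][150:250,250:350],(390,390))]); cv2.imwrite("pics/a2.png",f[:,:,::-1])
E
```

```text
[ 0.6056 -0.1095  0.1302] [-0.0003  0.9982  0.06   -0.0005] [-0.2877 -0.0306 -1.962 ] 0.008792889558987799
low bar 357 [ 0.5646 -0.1231  0.0666] [ 0.6439 -0.1103  0.09  ] [ 0.6037 -0.117   0.0791] [ 0.1184 -0.1164]
zmin [0.0666 0.0671 0.0677 0.068  0.068  0.068  0.0683 0.0683]
block [ 0.6073 -0.1125] [0.1098 0.0552]
```

View pics/a2.png

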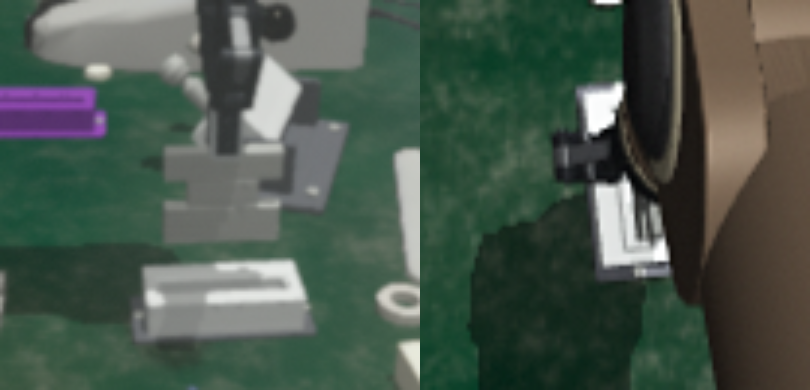

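The gauge hangs level over the white block at crop pixel (222,270). It needs about 3 mm more in x. I'll lower it in stages.

Request:
play_rows --increments '[[[1, 0.003, -0.0006, 0, -0.006], [1, 0, 0, 0.015, 0], [1, 0, 0, 0.015, 0], [1, 0, 0, 0.008, 0], [1, 0, 0, 0.004, 0], [1, 0, 0, 0.004, 0], [1, 0, 0, 0, 0], [1, 0, 0, 0, 0]]]'

```text
time_s: 7.33
tool_pos: [0.6097, -0.1095, 0.0848]
tool_rot: [0.0, 0.998, 0.062, 0.0]
contact_force: [0.1, -0.5, -1.9]
finger_gap: 0.0092
grip_force: 59.1
```

Request:
play_rows --increments '[[[1, 0, 0, 0.004, 0], [1, 0, 0, 0.004, 0], [1, 0, 0, 0.003, 0], [1, 0, 0, 0.002, 0], [1, 0, 0, 0.002, 0], [1, 0, 0, 0, 0], [1, 0, 0, 0, 0]]]'

```text
time_s: 7.92
tool_pos: [0.6095, -0.1096, 0.0693]
tool_rot: [0.0, 0.998, 0.062, 0.0]
contact_force: [-0.7, -0.1, -3.1]
finger_gap: 0.0091
grip_force: 59.1
```

Request:
play_rows --increments '[[[1, 0, 0, 0.001, 0], [1, 0, 0, 0.001, 0], [1, 0, 0, 0, 0], [1, 0, 0, 0, 0]]]'

```text
time_s: 8.25
tool_pos: [0.6096, -0.1098, 0.0691]
tool_rot: [0.0, 0.998, 0.062, 0.0]
contact_force: [-4.9, -0.2, 12.1]
finger_gap: 0.0091
grip_force: 60.9
```

Floor contact is confirmed: +14 N at a TCP height of 69 mm, as expected. I'll release and lift.

Request:
play_rows --increments '[[[0.9, 0, 0, -0.001, 0], [0.7, 0, 0, 0, 0], [0.5, 0, 0, 0, 0], [0.5, 0, 0, 0, 0], [0.5, 0, 0, 0, 0], [0.5, 0, 0, 0, 0], [0.5, 0, 0, 0, 0], [0.5, 0, 0, -0.01, 0], [0.5, 0, 0, -0.03, 0], [0.5, 0, 0, -0.04, 0], [0.5, 0, 0, -0.04, 0], [0.5, -0.03, 0, -0.02, 0], [0.5, -0.03, 0, 0, 0], [0.5, -0.03, 0, 0, 0], [0.5, -0.03, -0.03, 0, 0], [0.5, -0.03, -0.03, 0, 0], [0.5, 0, 0, 0, 0], [0.5, 0, 0, 0, 0]]]'

```text
time_s: 9.75
tool_pos: [0.4531, -0.0686, 0.2096]
tool_rot: [0.001, 0.998, 0.063, 0.001]
contact_force: [1.2, -0.7, 0.3]
finger_gap: 0.0431
grip_force: 0.0
```

```bash
cat > m.py <<'E'
from h import *
from scipy.optimize import least_squares
np.set_printoptions(precision=4,suppress=True)
def reg(c,lo,hi):
    return c[np.all((c>lo)&(c<hi),-1)]
E
python3 - <<'E'
from m import *
s=viewer.grab_frame("side"); t=viewer.grab_frame("top"); st=sense(); print(st["tool_pos"],st["finger_gap"])
for n,p in(("side",s),("top",t)):
    c=cloud(p); q=reg(c,(.53,-.16,.04),(.69,-.06,.09)); print(n,"gauge",len(q),np.median(q,0),q.min(0),q.max(0))
    # mouth face / rack block fit of dominant plane
    b=reg(c,(.57,.06,.02),(.75,.25,.089)); print(n,"rack",len(b))
    for l in["plug","plug_grip","plug_mid","socket0","socket1"]:
        print(l,[(round(m["score"],2),np.round(m["pixel"],1),world(p,*m["pixel"])) for m in nets.mark_of(p,l)[:2]])
    w=reg(c,(.55,.175,.06),(.63,.235,.14)); np.save(f"/tmp/w_{n}.npy",w); print(w.shape,w.min(0),w.max(0))
    a=cv2.resize(p["img"][(130 if n=="side" else 150):][:100, (220 if n=="side" else 150):][:,:120],None,fx=3.3,fy=3.3); np.save(f"/tmp/i_{n}.npy",a)
A=np.hstack([np.load("/tmp/i_side.npy"),np.load("/tmp/i_top.npy")]); cv2.imwrite("pics/a3.png",A[:,:,::-1])
# candidates: fit cylinder-ish in merged cloud
W=np.vstack([np.load("/tmp/w_side.npy"),np.load("/tmp/w_top.npy")])
def plugpts(W):
    # points above mouth face near axis
    return W
for zz in np.arange(.06,.115,.008):
    for n in("side","top"):
        w=np.load(f"/tmp/w_{n}.npy"); q=w[(w[:,2]>zz)&(w[:,2]<zz+.008)]
        if len(q): print(n,round(zz,3),len(q),np.median(q,0),q.min(0)[:2],q.max(0)[:2])
E
```

```text
[ 0.4552 -0.07    0.2094] 0.0430333676435714
side gauge 583 [ 0.6082 -0.1161  0.0651] [ 0.5686 -0.1236  0.04  ] [ 0.6484 -0.1037  0.0785]
side rack 1287
plug []
plug_grip [(0.43, array([156.4, 255.6]), array([0.5848, 0.2002, 0.0889]))]
plug_mid [(0.58, array([164.3, 265.4]), array([0.6134, 0.1959, 0.0673]))]
socket0 [(0.81, array([178.9, 263.4]), array([0.6067, 0.0872, 0.0701])), (0.7, array([161.8, 269.4]), array([0.6311, 0.3601, 0.011 ]))]
socket1 [(0.81, array([178.9, 263.4]), array([0.6067, 0.0872, 0.0701])), (0.7, array([161.8, 269.4]), array([0.6311, 0.3601, 0.011 ]))]
(114, 3) [0.5745 0.1768 0.0631] [0.6299 0.2169 0.1035]
top gauge 227 [ 0.6077 -0.1074  0.0763] [ 0.5687 -0.118   0.04  ] [ 0.6486 -0.0977  0.0809]
top rack 2059
plug [(0.61, array([167.6, 183.7]), array([0.6636, 0.1866, 0.0613]))]
plug_grip [(0.67, array([198.5, 171.3]), array([0.585 , 0.2039, 0.0989]))]
plug_mid [(0.46, array([186.8, 175.7]), array([0.6146, 0.2002, 0.0771]))]
socket0 [(0.95, array([194. , 210.1]), array([0.5993, 0.1173, 0.0811])), (0.59, array([182.4, 176.7]), array([0.6262, 0.2002, 0.0689]))]
s
[... 303 characters left out ...]
.1756] [0.6299 0.2274]
side 0.068 27 [0.615  0.1952 0.0717] [0.5977 0.1773] [0.6299 0.2159]
top 0.068 53 [0.6224 0.1957 0.0715] [0.6073 0.175 ] [0.6297 0.2189]
side 0.076 24 [0.6047 0.1979 0.0788] [0.5918 0.1802] [0.6286 0.2028]
top 0.076 42 [0.6115 0.2001 0.0798] [0.597  0.1755] [0.6288 0.2103]
side 0.084 25 [0.5917 0.1999 0.0874] [0.5774 0.196 ] [0.606 0.206]
top 0.084 24 [0.5986 0.2033 0.0887] [0.575  0.1999] [0.6061 0.2178]
side 0.092 22 [0.5857 0.2015 0.0953] [0.5745 0.1976] [0.5943 0.2081]
top 0.092 45 [0.5863 0.2069 0.0968] [0.5748 0.2002] [0.596  0.2192]
side 0.1 5 [0.5828 0.2045 0.1015] [0.5799 0.2018] [0.5856 0.2072]
top 0.1 21 [0.5835 0.21   0.1017] [0.5811 0.2034] [0.5881 0.2178]
```

View pics/a3.png

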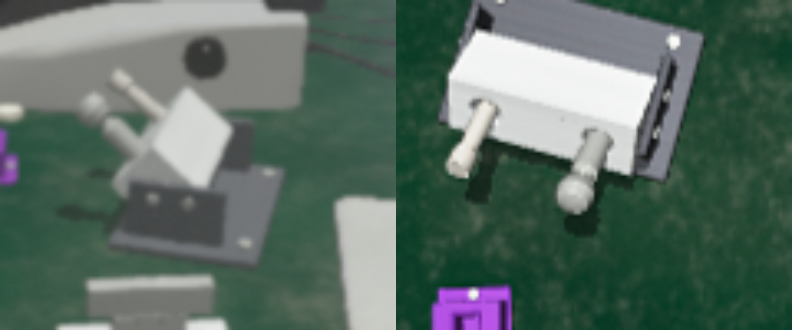

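The gauge stands in the slot: its top is at 0.077 and it is centred on 0.6085. In the crop the plug head is at (458,165) on the right, and the pin's ball is at (577,195). Next I'll get the rack's yaw and the plug axis.

```bash
python3 - <<'E'
from m import *
t=viewer.grab_frame("top"); s=viewer.grab_frame("side")
rng=np.random.default_rng(0)
for n,p in(("top",t),("side",s)):
    c=cloud(p); b=reg(c,(.57,.04,.015),(.75,.26,.095))
    for k in range(2):
        best=0
        for _ in range(1500):
            a=b[rng.choice(len(b),3,False)]; nn=np.cross(a[1]-a[0],a[2]-a[0]); L=np.linalg.norm(nn)
            if L<1e-5: continue
            nn/=L; i=abs((b-a[0])@nn)<.002
            if i.sum()>best and .3<abs(nn[2])<.95: best=i.sum();bi=i
        q=b[bi]; m=q.mean(0); nn=np.linalg.svd(q-m)[2][2]; nn*=np.sign(nn[2])
        print(n,best,"n",nn,"tilt",np.degrees(np.arccos(nn[2])),"yaw",np.degrees(np.arctan2(nn[1],nn[0])),"m",m,"zmax",np.sort(q[:,2])[-5:],"ridge pts",q[q[:,2]>.081].mean(0) if (q[:,2]>.081).any() else None)
        b=b[~bi]
W=np.vstack([reg(cloud(p),(.568,.188,.076),(.612,.228,.14)) for p in(t,s)])
# fit axis: unknown x,y at ref plane, yaw, tilt; head radius 10 for points near the free end
def ax(v): 
    y,ti=v[2],v[3]; d=np.array([np.sin(ti)*np.cos(y),np.sin(ti)*np.sin(y),np.cos(ti)]); return np.array([v[0],v[1],.088]),d
for tilt in(None,):
    H=W[W[:,2]>.086]
    f=lambda v:(lambda o,d:np.r_[np.linalg.norm(np.cross(H-o,d),axis=1)-.010,(v[2]-np.radians(167))*.02,(v[3]-np.radians(53))*.02])(*ax(v))
    r=least_squares(f,[.59,.205,np.radians(167),np.radians(53)],loss="soft_l1",f_scale=.001); o,d=ax(r.x)
    print(len(H),o,d,np.degrees(r.x[2:]),"rms",np.sqrt(np.mean(f(r.x)**2)))
    u=(W-o)@d; print("free end u",np.sort(u)[-6:],"end",o+d*np.sort(u)[-4],"grip",o+d*(np.sort(u)[-4]-.013),"mid",o+d*(np.sort(u)[-4]-.05))
    rad=np.linalg.norm(np.cross(W-o,d),axis=1); 
    for a in np.arange(-.03,.03,.006): 
        k=(u>a)&(u<a+.006); print(round(a,3),k.sum(),np.median(rad[k]) if k.any() else 0)
E
```

```text
top 925 n [ 0.6206 -0.1496  0.7697] tilt 39.669672478184225 yaw -13.552950740372005 m [0.6483 0.1513 0.0687] zmax [0.0865 0.0869 0.087  0.0871 0.0881] ridge pts [0.6312 0.158  0.0838]
top 610 n [-0.7429  0.1807  0.6446] tilt 49.866334332105396 yaw 166.32531786785853 m [0.6138 0.1592 0.0671] zmax [0.0876 0.0877 0.0879 0.088  0.0882] ridge pts [0.6256 0.1519 0.0828]
side 455 n [ 0.6261 -0.1503  0.7651] tilt 40.08643639312979 yaw -13.500527509768988 m [0.6489 0.1424 0.0661] zmax [0.0854 0.0855 0.0856 0.0856 0.086 ] ridge pts [0.6287 0.1452 0.0831]
side 189 n [-0.1996 -0.935   0.2933] tilt 72.94557640838575 yaw -102.05115241801704 m [0.6265 0.0772 0.0436] zmax [0.0704 0.072  0.0726 0.0756 0.079 ] ridge pts None
133 [0.5877 0.2085 0.088 ] [-0.7695  0.1514  0.6204] [168.8709  51.6531] rms 0.002405838444148144
free end u [0.0146 0.0147 0.0148 0.0148 0.0152 0.0157] end [0.5764 0.2108 0.0972] grip [0.5864 0.2088 0.0891] mid [0.6148 0.2032 0.0661]
-0.03 7 0.009782289764209633
-0.024 20 0.009944030142513344
-0.018 25 0.008976350308231308
-0.012 22 0.008836236044684118
-0.006 23 0.010170126009378682
-0.0 29 0.010403266814357548
0.006 29 0.010494248748536605
0.012 35 0.007400047291085803
0.018 0 0
0.024 0 0
```

```bash
python3 - <<'E'
from m import *
for n in("top","side"):
    c=cloud(viewer.grab_frame(n)); q=reg(c,(.4,-.05,.12),(.95,.6,.7)); d=np.hypot(q[:,0]-.5864,q[:,1]-.2088)
    for z in np.arange(.12,.6,.06):
        k=(q[:,2]>z)&(q[:,2]<z+.06)&(q[:,0]>.52)
        if k.any(): i=np.argmin(np.where(k,d,9)); print(n,round(z,2),k.sum(),d[i],q[i])
E
```

```text
top 0.12 8796 0.14120955013379263 [0.5857 0.35   0.1383]
top 0.18 3064 0.19347062179816213 [0.6189 0.3995 0.1921]
top 0.24 3508 0.23224089835890893 [0.7308 0.3907 0.2535]
top 0.3 4406 0.2323702227431294 [0.7313 0.3904 0.3291]
top 0.36 6394 0.16326258883133116 [0.6127 0.3699 0.4065]
top 0.42 5112 0.16328567791648269 [0.6117 0.3701 0.4269]
side 0.12 1892 0.13635414328501522 [0.5796 0.345  0.1586]
side 0.18 1189 0.18736471407674432 [0.6201 0.3931 0.1829]
side 0.24 1192 0.22873348752144215 [0.7298 0.387  0.2465]
side 0.3 1283 0.22640611350264614 [0.7313 0.3828 0.3295]
side 0.36 2377 0.1592747959299057 [0.602  0.3673 0.404 ]
side 0.42 2443 0.15830100225535987 [0.618  0.3639 0.4304]
side 0.48 334 0.18618109480071182 [0.6446 0.3856 0.4818]
```

Request:
play_rows --increments '[[[0.5, 0, 0, 0, 0.1203], [0.5, 0, 0, 0, 0.1203], [0.5, 0, 0, 0, 0.1203], [0.5, 0, -0.03, 0, 0], [0.5, 0, -0.03, 0, 0], [0.5, 0, -0.03, 0, 0], [0.5, 0, -0.03, 0, 0], [0.5, 0, -0.03, 0, 0], [0.5, 0, -0.03, 0, 0], [0.5, 0, 0, 0, 0], [0.5, 0, 0, 0, 0]]]'

```text
time_s: 11.47
tool_pos: [0.4964, 0.1073, 0.2083]
tool_rot: [-0.0, 0.993, -0.116, -0.0]
contact_force: [-0.5, -0.7, -0.3]
finger_gap: 0.0428
grip_force: 0.0
```

Request:
play_rows --increments '[[[0.5, 0.016, -0.03, 0, 0], [0.5, 0.016, -0.03, 0, 0], [0.5, 0.016, -0.03, 0, 0], [0.5, 0.0158, -0.0297, 0, 0], [0.5, 0, 0, 0.03, 0], [0.5, 0, 0, 0.03, 0], [0.5, 0, 0, 0.018, 0], [0.5, 0, 0, 0, 0], [0.5, 0, 0, 0, 0]]]'

```text
time_s: 12.22
tool_pos: [0.5861, 0.2053, 0.1297]
tool_rot: [0.001, 0.993, -0.118, -0.001]
contact_force: [0.1, 0.7, 1.6]
finger_gap: 0.0429
grip_force: 0.0
```

```bash
python3 - <<'E'
from m import *
s=viewer.grab_frame("side"); t=viewer.grab_frame("top"); st=sense(); print(st["tool_pos"],st["tool_rot"],st["contact_force"])
print(pix(s,st["tool_pos"]),pix(t,st["tool_pos"]),pix(s,[.5864,.2088,.0891]))
A=np.hstack([cv2.resize(s["img"][100:220,200:320],None,fx=3.3,fy=3.3),cv2.resize(t["img"][120:240,120:240],None,fx=3.3,fy=3.3)]); cv2.imwrite("pics/a4.png",A[:,:,::-1])
E
```

```text
[0.5874 0.2064 0.132 ] [-0.0004  0.993  -0.1182  0.001 ] [0.811  0.9916 0.4237]
(np.float64(141.2005936912171), np.float64(256.9497487598509)) (np.float64(196.14200670296333), np.float64(166.59347800883597)) (np.float64(155.2814819853654), np.float64(256.1919606810242))
```

View pics/a4.png

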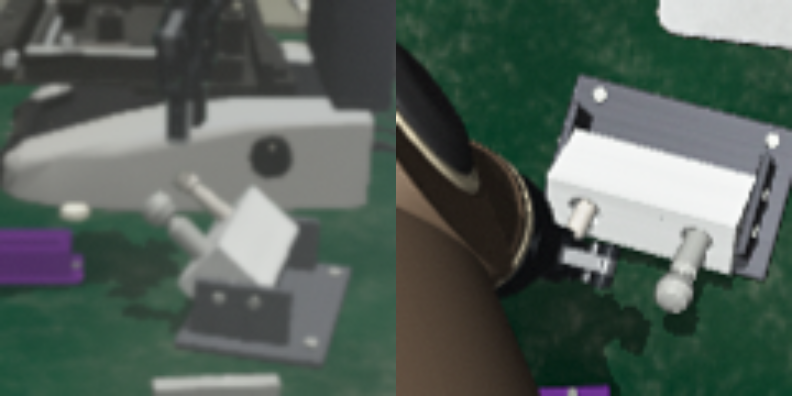

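In the side crop the plug head is at (190,182), directly below the fingers at (190,120). The pin's ball is at (158,208), clear of them. I'll descend 40 mm and close.

Request:
play_rows --increments '[[[0.5, 0, -0.0025, 0.015, 0], [0.5, 0, 0, 0.015, 0], [0.5, 0, 0, 0.01, 0], [0.5, 0, 0, 0, 0], [0.6, 0, 0, 0, 0], [0.7, 0, 0, 0, 0], [0.75, 0, 0, 0, 0], [0.8, 0, 0, 0, 0], [1, 0, 0, 0, 0], [1, 0, 0, 0, 0], [1, 0, 0, 0, 0], [1, 0, 0, 0, 0], [1, 0, 0, 0, 0], [1, 0, 0, 0, 0]]]'

```text
time_s: 13.48
tool_pos: [0.5869, 0.2096, 0.0907]
tool_rot: [-0.0, 0.993, -0.118, -0.0]
contact_force: [-2.9, 0.9, 5.3]
finger_gap: 0.0126
grip_force: 59.0
```

Request:
play_rows --increments '[[[1, -0.0038, 0, -0.0032, 0], [1, -0.0038, 0, -0.0032, 0], [1, -0.0038, 0, -0.0032, 0], [1, 0, 0, 0, 0], [1, 0, 0, 0, 0]]]'

```text
time_s: 13.9
tool_pos: [0.5758, 0.212, 0.1003]
tool_rot: [-0.0, 0.993, -0.118, 0.0]
contact_force: [-0.1, 0.6, -0.2]
finger_gap: 0.0124
grip_force: 58.7
```

```bash
python3 - <<'E'
from m import *
s=viewer.grab_frame("side"); st=sense(); print(st["tool_pos"],st["contact_force"],st["moment"],st["finger_gap"])
cv2.imwrite("pics/a5.png",cv2.resize(s["img"][110:200,220:320],None,fx=6,fy=6,interpolation=cv2.INTER_CUBIC)[:,:,::-1])
E
```

```text
[0.5759 0.2119 0.1001] [ 0.0167 -0.6186 -0.6245] [0.0399 0.0846 0.0613] 0.012200501294088315
```

View pics/a5.png

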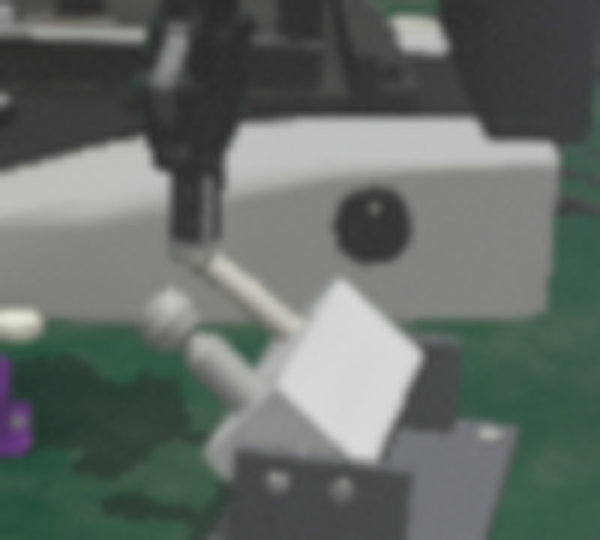

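```bash
python3 - <<'E'
from m import *
s=viewer.grab_frame("side"); c=cloud(s); p=sense()["tool_pos"]
cr=lambda P:tuple(np.round((np.array(pix(s,P))[::-1]-[220,110])*6))
yt=np.array([-.2334,-.9723,0])
print("tip near",cr(p+yt*.012-[0,0,.022]),"tip far",cr(p-yt*.012-[0,0,.022]),"grasp",cr(p-[0,0,.003]),"mouth",cr([.6187,.202,.0631]))
q=reg(c,(.555,.185,.06),(.63,.235,.11)); q=q[np.argsort(q[:,0])]; 
for a in np.arange(.555,.63,.006):
    k=q[(q[:,0]>a)&(q[:,0]<a+.006)]
    if len(k): print(round(a,3),len(k),np.median(k,0),k[:,2].min(),k[:,2].max())
E
```

```text
tip near (np.float64(189.0), np.float64(299.0)) tip far (np.float64(201.0), np.float64(282.0)) grasp (np.float64(196.0), np.float64(253.0)) mouth (np.float64(283.0), np.float64(329.0))
0.561 7 [0.5657 0.1996 0.1049] 0.09611659738355122 0.10778664909489877
0.567 9 [0.5714 0.2028 0.0996] 0.09477053705306487 0.10998993915267047
0.573 11 [0.5745 0.2023 0.0984] 0.0920668020325478 0.10986293304205019
0.579 15 [0.5826 0.2034 0.0978] 0.08514352368628264 0.10911112741548906
0.585 14 [0.5859 0.2019 0.0947] 0.08459045663588494 0.10896297717999665
0.591 12 [0.5931 0.2002 0.0878] 0.07856248485266543 0.09482068958809414
0.597 14 [0.5989 0.1991 0.0835] 0.07297678747851938 0.09167298899910326
0.603 15 [0.606  0.1968 0.0807] 0.06949965912028655 0.08593068211122329
0.609 15 [0.6119 0.1947 0.0756] 0.06493822132193777 0.079931953083487
0.615 13 [0.6178 0.1958 0.0683] 0.061441421617941694 0.07643424124646725
0.621 2 [0.6237 0.1966 0.0697] 0.06856800722977063 0.07093163697616095
0.627 4 [0.6284 0.2145 0.0677] 0.0655674968375442 0.07021969289795654
```

```bash
python3 - <<'E'
from m import *
s=viewer.grab_frame("side"); c=cloud(s)
print("y (mm) grid / z(mm), cols 246..262; TCP px",pix(s,sense()["tool_pos"]))
for r in range(138,164,1): print(r,[f"{c[r,k,1]*1e3:.0f}/{c[r,k,2]*1e3:.0f}" if c[r,k,0]==c[r,k,0] else "-" for k in range(247,263)])
for l in("plug_grip","plug_mid"): print(l,[(round(m["score"],2),np.round(m["pixel"],1),world(s,*m["pixel"])) for m in nets.mark_of(s,l)[:2]])
E
```

```text
y (mm) grid / z(mm), cols 246..262; TCP px (np.float64(151.25398881230677), np.float64(252.65023393753575))
138 ['177/150', '178/150', '175/151', '172/152', '173/151', '169/153', '170/153', '181/149', '190/146', '213/139', '220/137', '367/90', '369/90', '370/90', '370/90', '373/89']
139 ['371/85', '190/143', '192/142', '187/144', '187/144', '186/145', '190/143', '198/141', '193/143', '217/135', '220/134', '365/88', '366/87', '366/87', '366/87', '369/87']
140 ['367/82', '199/137', '191/140', '191/140', '190/140', '190/140', '189/141', '194/139', '197/138', '214/133', '221/131', '362/85', '363/85', '368/83', '364/85', '364/85']
141 ['367/79', '201/134', '191/137', '194/136', '193/136', '191/137', '188/138', '195/136', '199/135', '213/130', '221/128', '363/81', '362/82', '363/82', '362/82', '361/82']
142 ['364/77', '202/130', '191/134', '191/134', '197/132', '190/135', '190/135', '198/132', '196/133', '215/127', '221/125', '364/78', '362/78', '363/78', '360/79', '362/79']
143 ['360/75', '203/127', '196/129', '192/131', '193/131', '189/132', '193/131', '198/129', '196/130', '211/125', '2
[... 2964 characters left out ...]
'116/107', '115/108', '119/106', '123/105', '128/103', '357/13', '359/13', '364/11', '360/13', '357/14', '361/12', '354/15', '197/77', '197/77', '194/78']
162 ['115/105', '111/106', '119/103', '116/104', '121/103', '120/103', '357/10', '358/10', '357/10', '357/10', '356/11', '362/9', '357/10', '361/9', '198/73', '198/73']
163 ['112/103', '115/102', '113/103', '115/102', '116/102', '119/101', '357/7', '362/4', '357/7', '363/4', '355/8', '357/7', '363/4', '359/6', '360/6', '196/71']
plug_grip [(0.42, array([150.2, 254. ]), array([0.5799, 0.1949, 0.1092])), (0.21, array([244.3, 324.6]), array([ 0.7389, -0.1138,  0.01  ]))]
plug_mid [(0.5, array([161.1, 262. ]), array([0.6034, 0.1969, 0.0764]))]
```

The depth grid shows the near fingertip ending at z≈0.109 while the TCP reads 0.100, so the tips pinch only the top of the plug head (gap 12.5 mm). I'll put the plug back, open, go about 28 mm lower and regrip.

Request:
play_rows --increments '[[[1, 0.0038, 0, 0.0032, 0], [1, 0.0038, 0, 0.0032, 0], [1, 0.0038, 0, 0.0032, 0], [1, 0, 0, 0, 0], [0.8, 0, 0, 0, 0], [0.6, 0, 0, 0, 0], [0.5, 0, 0, 0, 0], [0.5, 0, 0, 0, 0], [0.5, 0, 0, 0, 0], [0.5, 0, 0, 0.007, 0], [0.5, 0, 0, 0.007, 0], [0.5, 0, 0, 0.007, 0], [0.5, 0, 0, 0.005, 0], [0.5, 0, 0, 0, 0], [0.5, 0, 0, 0, 0]]]'

```text
time_s: 15.4
tool_pos: [0.5867, 0.2092, 0.0637]
tool_rot: [0.0, 0.993, -0.118, -0.001]
contact_force: [-0.7, 0.3, 0.1]
finger_gap: 0.0425
grip_force: 0.0
```

```bash
python3 - <<'E'
from m import *
s=viewer.grab_frame("side"); c=cloud(s); st=sense(); print(st["tool_pos"],st["contact_force"],st["finger_gap"],pix(s,st["tool_pos"]))
for r in range(146,166,1): print(r,[f"{c[r,k,0]*1e3:.0f}/{c[r,k,1]*1e3:.0f}/{c[r,k,2]*1e3:.0f}" if c[r,k,1]<.3 else "-" for k in range(248,266,2)])
E
```

```text
[0.587  0.2093 0.0642] [ 0.2123 -0.1936 -0.3571] 0.04282649768073232 (np.float64(163.32060994119973), np.float64(256.1725322767744))
146 ['564/153/136', '569/177/127', '-', '580/150/137', '585/155/135', '591/180/127', '597/228/111', '602/230/110', '-']
147 ['564/153/133', '569/179/124', '-', '580/151/134', '585/156/132', '591/180/124', '597/228/108', '-', '-']
148 ['564/154/129', '569/163/126', '-', '580/153/130', '585/156/130', '591/181/121', '597/223/106', '-', '-']
149 ['564/155/126', '569/162/124', '575/161/125', '580/153/128', '585/158/126', '591/180/118', '597/224/103', '-', '-']
150 ['564/158/123', '569/159/122', '575/157/123', '580/153/125', '585/160/122', '591/177/117', '597/224/100', '-', '-']
151 ['564/159/119', '569/156/121', '575/156/121', '580/153/122', '586/154/122', '591/174/115', '597/227/96', '-', '-']
152 ['564/158/117', '569/159/117', '575/155/118', '-', '586/159/117', '591/228/92', '597/229/92', '-', '-']
153 ['-', '569/182/105', '575/174/108', '580/167/111', '586/179/107', '591/209/96', '597/227/90', '-', '-']
154 ['-', '569/184/102', '575/176/105', '580/171/107
[... 609 characters left out ...]
'603/203/81', '609/202/81']
160 ['565/119/109', '571/118/109', '575/174/88', '581/174/88', '586/180/86', '-', '-', '603/198/79', '609/199/79']
161 ['565/117/107', '571/117/107', '576/127/103', '581/171/86', '586/176/84', '-', '598/197/76', '603/197/77', '609/195/78']
162 ['565/115/105', '571/117/104', '576/121/103', '581/171/83', '586/180/80', '-', '-', '604/197/74', '609/195/74']
163 ['566/115/102', '571/114/103', '576/119/101', '581/175/78', '586/181/77', '-', '-', '604/198/70', '609/194/72']
164 ['566/114/100', '571/114/100', '576/122/96', '581/180/74', '587/176/75', '-', '-', '-', '609/198/67']
165 ['566/110/98', '571/112/98', '576/118/96', '581/183/70', '587/176/72', '-', '-', '-', '-']
```

Request:
play_rows --increments '[[[0.6, 0, 0, 0, 0], [0.7, 0, 0, 0, 0], [0.75, 0, 0, 0, 0], [0.8, 0, 0, 0, 0], [1, 0, 0, 0, 0], [1, 0, 0, 0, 0], [1, 0, 0, 0, 0], [1, 0, 0, 0, 0], [1, 0, 0, 0, 0]]]'

```text
time_s: 16.2
tool_pos: [0.5871, 0.2093, 0.0646]
tool_rot: [-0.0, 0.993, -0.118, 0.0]
contact_force: [-1.8, -0.4, 3.6]
finger_gap: 0.0163
grip_force: 58.5
```

Gap is now 16.3 mm, which fits the 20 mm head. I'll draw it along the socket axis.

Request:
play_rows --increments '[[[1, -0.0038, 0, -0.0032, 0], [1, -0.0038, 0, -0.0032, 0], [1, -0.0077, 0, -0.0064, 0], [1, -0.0077, 0, -0.0064, 0], [1, -0.0077, 0, -0.0064, 0], [1, -0.0077, 0, -0.0064, 0], [1, -0.0077, 0, -0.0064, 0], [1, -0.0077, 0, -0.0064, 0], [1, 0, 0, -0.02, 0], [1, 0, 0, -0.02, 0], [1, 0, 0, -0.02, 0], [1, 0, 0, 0, 0], [1, 0, 0, 0, 0]]]'

```text
time_s: 17.28
tool_pos: [0.535, 0.2222, 0.1706]
tool_rot: [-0.001, 0.993, -0.118, 0.001]
contact_force: [0.5, -0.6, -2.0]
finger_gap: 0.0159
grip_force: 58.7
```

```bash
cat >> m.py <<'E'
def tilt(show=True):
    s=viewer.grab_frame("side"); c=cloud(s); st=sense(); p=st["tool_pos"]
    xt=np.array([.972,-.235]); n=np.array([.235,.972])
    d=c[...,:2]-p[:2]; u=d@xt; v=d@n; z=c[...,2]-p[2]
    m=(u>.016)&(u<.12)&(abs(v)<.025)&(z>-.06)&(z<.08)
    q=np.stack([u[m],v[m],z[m]],1)
    print("tcp",p,"F",st["contact_force"],"gap",st["finger_gap"],"n",len(q))
    if len(q)>5:
        for a in np.arange(.016,.12,.01):
            k=q[(q[:,0]>=a)&(q[:,0]<a+.01)]
            if len(k): print(round(a,3),len(k),"v",np.median(k[:,1]),"z mid",(k[:,2].min()+k[:,2].max())/2,"min/max",k[:,2].min(),k[:,2].max())
        mm=q.mean(0); e=np.linalg.svd(q-mm)[2][0]; e*=np.sign(e[0]); print("slope deg",np.degrees(np.arctan2(e[2],np.hypot(e[0],e[1]))))
    return s
E
python3 -c "
from m import *
tilt()"
```

```text
tcp [0.5344 0.2217 0.1693] F [-0.2614  0.1471 -1.316 ] gap 0.015889042225668195 n 151
0.016 26 v -0.007221546029158053 z mid 0.04066754306768958 min/max 0.002410658507886909 0.07892442762749224
0.026 23 v -0.006843799480951596 z mid 0.004380650250497747 min/max -0.006254922948769059 0.015016223449764554
0.036 24 v -0.006541259018790584 z mid -0.0014537748446922794 min/max -0.011247973548715318 0.008340423859330759
0.046 24 v -0.0060985878262059205 z mid -0.012204731188835166 min/max -0.02470724173539357 0.00029777935772323794
0.056 29 v -0.009202418988124765 z mid -0.0174555281676419 min/max -0.028046170497802225 -0.006864885837481571
0.066 24 v -0.008313549507014618 z mid -0.019787618751493236 min/max -0.030139107996763337 -0.009436129506223134
0.076 1 v -0.0019756888564473932 z mid -0.01723617600511279 min/max -0.01723617600511279 -0.01723617600511279
slope deg -46.9807092239943
```

The plug is out, gripped about 25 mm above the TCP and sloping about 40°. The rows can't tilt the tool, so I'll level the plug by pivoting it in the pads, pressing its underside on the fixed rack's top ridge. The ridge is 107 mm ahead at z≈0.085.

Request:
play_rows --increments '[[[1, 0.026, 0, 0, 0], [1, 0.026, 0, 0, 0], [1, 0, 0, 0.02, 0], [1, 0, 0, 0.02, 0], [1, 0, 0, 0.012, 0], [1, 0, 0, 0.005, 0], [1, 0, 0, 0.005, 0], [1, 0, 0, 0.005, 0], [1, 0, 0, 0, 0]]]'

```text
time_s: 18.08
tool_pos: [0.5872, 0.2101, 0.1034]
tool_rot: [-0.001, 0.993, -0.118, 0.002]
contact_force: [4.9, -1.0, 4.1]
finger_gap: 0.0158
grip_force: 58.5
```

```bash
python3 -c "
from m import *
tilt()"
```

```text
tcp [0.5874 0.21   0.1037] F [ 4.7242 -0.5896  3.1896] gap 0.015864476538789214 n 286
0.016 29 v -0.006180499410632127 z mid -0.016540185019415066 min/max -0.05550466930905398 0.022424299270223852
0.026 29 v -0.006402309173521752 z mid -0.015953624885556794 min/max -0.047874768943496154 0.015967519172382566
0.036 30 v -0.0067079481031307895 z mid -0.015158127947792949 min/max -0.039779621095497736 0.009463365199911838
0.046 32 v -0.006946273417154139 z mid -0.011628368877922846 min/max -0.026606597396338777 0.003349859640493086
0.056 39 v -0.011050641921798072 z mid -0.015017921171819965 min/max -0.02800888066738741 -0.00202696167625252
0.066 50 v -0.00863550871024744 z mid -0.02183003406222736 min/max -0.03892549851458302 -0.004734569609871703
0.076 35 v -0.003210949484233397 z mid -0.02861030356633712 min/max -0.047138464632817706 -0.010082142499856533
0.086 29 v 0.0029628036952792287 z mid -0.0502793182541203 min/max -0.05463271937756095 -0.045925917130679644
0.096 7 v 0.02389733279184784 z mid -0.052709981107619625 min/max -0.057581514834939146 -0.0478384473803001
0.106 6 v 0.023897705208262857 z mid -0.050124832686245985 min/max -0.05609606124033076 -0.04415360413216121
slope deg -41.778706958529725
```

Contact made and the plug is pivoting; the slope is now about 32°. I'll keep pressing down.

Request:
play_rows --increments '[[[1, 0, 0, 0.005, 0], [1, 0, 0, 0.005, 0], [1, 0, 0, 0.005, 0], [1, 0, 0, 0.005, 0], [1, 0, 0, 0.004, 0], [1, 0, 0, 0.004, 0], [1, 0, 0, 0.003, 0], [1, 0, 0, 0, 0], [1, 0, 0, 0, 0]]]'

```text
time_s: 18.88
tool_pos: [0.5844, 0.2115, 0.0725]
tool_rot: [-0.001, 0.993, -0.117, -0.0]
contact_force: [-4.9, 2.0, 8.3]
finger_gap: 0.0164
grip_force: 58.8
```

```bash
python3 -c "
from m import *
tilt()"
```

```text
tcp [0.5844 0.2115 0.0725] F [-4.8515  1.0475  7.2004] gap 0.01645555774079319 n 359
0.016 20 v -0.0069066071692845815 z mid 0.027159595979657364 min/max -0.024208041144122533 0.07852723310343726
0.026 26 v -0.006770591375134396 z mid 0.005657126695342352 min/max -0.019667827940782562 0.030982081331467265
0.036 28 v -0.007343530945088542 z mid 0.008896357698280177 min/max -0.01194921582517569 0.029741931221736045
0.046 28 v -0.006607754186076706 z mid 0.016274150265342513 min/max 0.0026700391579182192 0.029878261372766807
0.056 36 v -0.006497533940514505 z mid 0.01610458569620893 min/max 0.0041202443923761545 0.028088927000041702
0.066 52 v -0.008533968099443245 z mid 0.012964683187425469 min/max -0.004637754213891593 0.03056712058874253
0.076 54 v -0.007369036174117612 z mid 0.008715645330190258 min/max -0.012047459120256815 0.02947874978063733
0.086 47 v 0.00221699562649337 z mid -0.014173637536575745 min/max -0.05662539383034407 0.028278118757192577
0.096 42 v 0.02304451349790035 z mid -0.03640817983396516 min/max -0.05917482019578649 -0.013641539472143832
0.106 24 v 0.023970794751943553 z mid -0.03677018164709589 min/max -0.057510068074502846 -0.016030295219688934
0.116 2 v 0.024296642006483002 z mid -0.022053488927948423 min/max -0.025290919898179803 -0.01881605795771704
slope deg -41.61158463758391
```

Request:
play_rows --increments '[[[1, 0, 0, 0.0015, 0], [1, 0, 0, 0, 0], [1, 0, 0, -0.015, 0], [1, 0, 0, -0.025, 0], [1, 0, 0, -0.025, 0], [1, -0.02, 0, -0.025, 0], [1, -0.02, 0, -0.025, 0], [1, -0.02, 0, -0.025, 0], [1, -0.02, 0, -0.025, 0], [1, 0, 0, -0.025, 0], [1, 0, 0, -0.015, 0], [1, 0, 0, 0, 0], [1, 0, 0, 0, 0]]]'

```text
time_s: 20.02
tool_pos: [0.5073, 0.2286, 0.2753]
tool_rot: [-0.0, 0.993, -0.118, 0.001]
contact_force: [0.1, -0.3, -1.3]
finger_gap: 0.016
grip_force: 58.7
```

```bash
python3 -c "
from m import *
s=tilt()
c=cloud(s);p=sense()['tool_pos']
print(pix(s,p))
d=c[...,:2]-p[:2];u=d@np.array([.972,-.235]);v=d@np.array([.235,.972]);z=c[...,2]-p[2]
m=(u>.028)&(u<.1)&(abs(v)<.02)&(abs(z-.02)<.03)
r,k=np.nonzero(m); print('rows',r.min(),r.max(),'cols',k.min(),k.max(),'lowest z world',c[m][:,2].min())
H=np.stack([u[m],v[m],z[m]],1)
f=lambda a:np.linalg.norm(np.cross(H-np.array([.05,a[0],a[1]]),(lambda e:e/np.linalg.norm(e))(np.array([1,a[2],a[3]]))),axis=1)-.0095
o=least_squares(f,[0,.02,0,0],loss='soft_l1',f_scale=.001); print(o.x,'slope',np.degrees(np.arctan(o.x[3])),'yaw',np.degrees(np.arctan(o.x[2])),np.sqrt(np.mean(o.fun**2)))
a=cv2.resize(s['img'][r.min()-40:r.max()+40,k.min()-50:k.max()+40],None,fx=6,fy=6,interpolation=cv2.INTER_CUBIC)[:600,:800];cv2.imwrite('pics/a6.png',a[:,:,::-1])
"
```

```text
tcp [0.507  0.2282 0.274 ] F [ 0.4488  0.1274 -1.396 ] gap 0.015958453731989654 n 179
0.016 23 v -0.006350435756861871 z mid 0.046977935270183846 min/max 0.01767716678457043 0.07627870375579726
0.026 20 v -0.007255386713556275 z mid 0.02471202679717005 min/max 0.018542218074097727 0.030881835520242373
0.036 24 v -0.007110513777148631 z mid 0.022954239557760603 min/max 0.01649542650390512 0.029413052611616086
0.046 20 v -0.006508025707832203 z mid 0.02161593309177748 min/max 0.014005293144290831 0.029226573039264125
0.056 20 v -0.006156299398126743 z mid 0.02165730728897372 min/max 0.015173139662438995 0.028141474915508446
0.066 29 v -0.008571394776452393 z mid 0.019761516800262863 min/max 0.011127585529225714 0.02839544807130001
0.076 29 v -0.0092277454847026 z mid 0.018790278743797212 min/max 0.009055805762165026 0.028524751725429398
0.086 14 v -0.003778975346415744 z mid 0.018942666367627148 min/max 0.011018895448081545 0.02686643728717275
slope deg -11.986101471992395
(np.float64(87.12428025756127), np.float64(228.48864799742285))
rows 76 86 cols 238 261 lowest z world 0.28309981887718627
[ 0.0009  0.021  -0.069  -0.0904] slope -5.163665558358386 yaw -3.9487146401937796 0.0017702198441017316
```

The plug still droops about 4–5° at its far end. I'll press once more, about 4.5 mm deeper.

Request:
play_rows --increments '[[[1, 0.02, -0.0005, 0.02, 0], [1, 0.02, -0.0005, 0.025, 0], [1, 0.02, -0.0005, 0.025, 0], [1, 0.019, -0.0003, 0.025, 0], [1, 0, 0, 0.03, 0], [1, 0, 0, 0.03, 0], [1, 0, 0, 0.025, 0], [1, 0, 0, 0.01, 0], [1, 0, 0, 0.004, 0], [1, 0, 0, 0, 0], [1, 0, 0, 0, 0]]]'

```text
time_s: 20.98
tool_pos: [0.5853, 0.2121, 0.0816]
tool_rot: [-0.0, 0.993, -0.118, 0.0]
contact_force: [-0.2, 0.7, -0.2]
finger_gap: 0.016
grip_force: 58.7
```

Request:
play_rows --increments '[[[1, 0, 0, 0.004, 0], [1, 0, 0, 0.004, 0], [1, 0, 0, 0.003, 0], [1, 0, 0, 0.003, 0], [1, 0, 0, 0.002, 0], [1, 0, 0, 0, 0], [1, 0, 0, 0, 0]]]'

```text
time_s: 21.57
tool_pos: [0.5849, 0.2126, 0.0663]
tool_rot: [-0.001, 0.993, -0.117, 0.001]
contact_force: [-5.1, 0.4, 9.5]
finger_gap: 0.0159
grip_force: 60.3
```

Request:
play_rows --increments '[[[1, 0, 0, -0.015, 0], [1, 0, 0, -0.025, 0], [1, 0, 0, -0.025, 0], [1, -0.02, 0, -0.025, 0], [1, -0.02, 0, -0.025, 0], [1, -0.02, 0, -0.025, 0], [1, -0.02, 0, -0.025, 0], [1, 0, 0, -0.025, 0], [1, 0, 0, -0.02, 0], [1, 0, 0, 0, 0], [1, 0, 0, 0, 0], [1, 0, 0, 0, 0]]]'

```text
time_s: 22.57
tool_pos: [0.5067, 0.2299, 0.2739]
tool_rot: [0.0, 0.993, -0.118, -0.0]
contact_force: [0.4, -0.5, -2.6]
finger_gap: 0.0161
grip_force: 59.1
```

```bash
cat > chk.py <<'E'
from m import *
s=tilt()
c=cloud(s);p=sense()['tool_pos']
d=c[...,:2]-p[:2];u=d@np.array([.972,-.235]);v=d@np.array([.235,.972]);z=c[...,2]-p[2]
m=(u>.028)&(u<.1)&(abs(v)<.02)&(abs(z-.02)<.03)
H=np.stack([u[m],v[m],z[m]],1)
f=lambda a:np.linalg.norm(np.cross(H-np.array([.05,a[0],a[1]]),(lambda e:e/np.linalg.norm(e))(np.array([1,a[2],a[3]]))),axis=1)-.0095
o=least_squares(f,[0,.02,0,0],loss='soft_l1',f_scale=.001); print(o.x,'slope',np.degrees(np.arctan(o.x[3])),np.sqrt(np.mean(o.fun**2)),'lowest',c[m][:,2].min())
t=viewer.grab_frame('top'); c=cloud(t)
g=reg(c,(.53,-.16,.04),(.69,-.06,.09)); print('gauge top z',np.percentile(g[:,2],[50,95]),g.min(0),g.max(0))
g=reg(c,(.53,.08,.1),(.6,.16,.13)); print('pin ball',len(g),g.mean(0) if len(g) else 0, g.max(0) if len(g) else 0)
a=cv2.resize(s['img'][30:230,180:330],None,fx=3,fy=3,interpolation=cv2.INTER_CUBIC);cv2.imwrite('pics/fin.png',a[:,:,::-1])
E
python3 chk.py
```

```text
tcp [0.5065 0.2298 0.2734] F [ 0.6567 -1.1651 -1.583 ] gap 0.016147768135848034 n 173
0.016 19 v -0.006958158722773328 z mid 0.048416077871435065 min/max 0.020980102460943006 0.07585205328192712
0.026 21 v -0.007151796627687225 z mid 0.02513275138966381 min/max 0.018330067134195716 0.031935435645131904
0.036 23 v -0.007467143859279126 z mid 0.025956535512140833 min/max 0.019607416193218263 0.0323056548310634
0.046 17 v -0.007215796929136768 z mid 0.0256794231466429 min/max 0.02041068037747129 0.030948165915814507
0.056 22 v -0.007190029586958382 z mid 0.02468582536556843 min/max 0.018327312447214583 0.03104433828392228
0.066 26 v -0.010052989252187897 z mid 0.025450262655867167 min/max 0.016862073192545568 0.03403845211918877
0.076 30 v -0.009790284958500439 z mid 0.02410622304120194 min/max 0.01431816465682395 0.03389428142557993
0.086 15 v -0.006024595428118497 z mid 0.023480786996156633 min/max 0.014303742278379494 0.03265783171393377
slope deg -4.879257774485867
[ 0.0005  0.0245 -0.072  -0.0132] slope -0.7575967771463821 0.0018334980891940697 lowest 0.28769114059317424
gauge top z [0.0763 0.0795] [ 0.5685 -0.1181  0.042 ] [ 0.6483 -0.0978  0.0805]
pin ball 105 [0.5643 0.1262 0.1071] [0.5765 0.1383 0.1137]
```

View pics/fin.png

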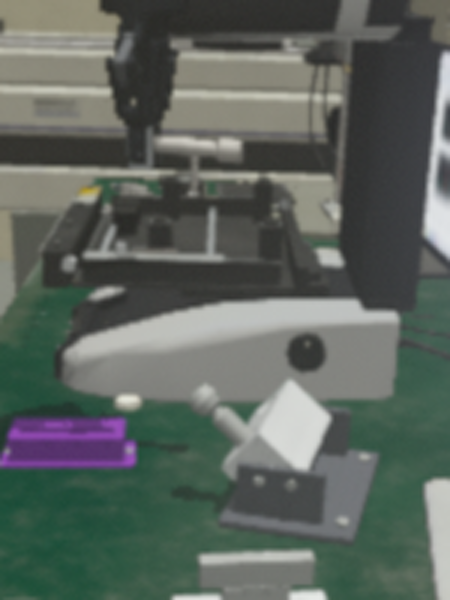

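Request:
play_rows --increments '[[[1, 0, 0, 0, 0], [1, 0, 0, 0, 0], [1, 0, 0, 0, 0], [1, 0, 0, 0, 0]]]'

```text
time_s: 23.0
tool_pos: [0.5069, 0.2304, 0.2743]
tool_rot: [0.0, 0.993, -0.118, -0.0]
contact_force: [-0.5, 0.1, -0.7]
finger_gap: 0.016
grip_force: 59.1
```

The plug lies level in the jaws at crop (200,150), at least 0.28 m up. The pin's ball at (205,397) is still in the rack, and the gauge stands in the slot at (255,570). I'm handing in.

```bash
python3 -c "
from rig import workorder
print(workorder.finish_job())"
```

```text
the job is handed in; nothing more can be done
None
```

The job is handed in: the gap gauge stands home in the slot and is released, the plug gauge is held level (within about 1°) about 28 cm above the worktop, and the pin is still in its socket; no pass/fail result came back.

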